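# Tip the carton down into its bay and push it home

### The job

The tall carton stands on end and could fall when the cabinet door swings, so lay it flat: tip it over where it stands by pushing near its top from behind, so that it falls flat on its broad face inside the outlined bay in front of it. Then push it along with the fingertips until its top end lies squarely against the low stop strip at the end of the bay, still inside the outline. Only push, never lift or carry the carton or shove it along while it is upright, and leave everything else where it is.

Things in the scene. Friction and masses are not known exactly. Their poses are not given: they have to be found in the camera images.
- carton: Cardboard carton, 36 mm thick (x) x 80 mm wide (y) x 150 mm tall (z), 0.15 to 0.31 kg, standing loose on the bay board. Origin: centre of its underside (foot end). Its x points out of the broad face towards the bay, the way it must fall; pushed on the opposite face above about 100 mm it tips, not slides, and falls by itself past 0.25 rad. Lying, its x points down, its z along the bay
- carton_top (a point): Centre of the carton's top end face, 150 mm from the foot end; axes as the carton. The carton stands turned from the bay by up to 0.06 rad and up to 6 mm off its centre line
- carton_edge (a point): Middle of the carton's lower edge on the side it must fall (x = 18 mm, z = 0 of the carton), over which it tips; axes as the carton
- bay: Fixed white board, 4 mm thick, 255 mm long (x -140 to 115 mm), 150 mm wide (y -75 to 75 mm). Origin on its underside, on the work surface. Dark lines 5 mm wide outline the bay on three sides: across at x = -102 mm, along at y = -68 and 68 mm; the fourth side is the stop strip at the +x end. x points along the bay from the standing carton to the strip, z up
- bay_stop (a point): Middle of the stop strip's face towards the carton, level with the board's top (bay x = 100 mm, 4 mm above the work surface); axes as the bay. The fixed aluminium strip is 14 mm high, 12 mm thick, 136 mm wide across the bay. The carton's tipping edge starts 169 to 189 mm from it; the fallen carton leaves a gap of about 10 to 40 mm to close
- tumbler: Bystander: steel tumbler, 72 mm wide, 110 mm tall, standing beside the board with its centre about 125 mm to the bay's -y side; origin at the centre of its underside
- weight: Bystander: steel pressure regulator weight, 32 mm wide, 44 mm tall, standing beside the board with its centre about 110 mm to the bay's +y side; origin at the centre of its underside
- ring_a: Bystander: lower black gasket ring, 104 mm outside, 9 mm thick, on a second, square board; origin at the centre of its underside
- ring_b: Bystander: upper gasket ring, same size, lying on the lower one
- container: Bystander: white snap-lid container, 118 mm square, 70 mm tall, out to one side; origin at the centre of its underside
- dish: Bystander: shallow white dish, 110 mm wide, 18 mm high, out to the other side; origin at the centre of its underside
- plug: Bystander: small red safety plug, 26 mm wide, 22 mm tall, in the dish; origin at the centre of its underside
There are look-alikes about, which are no part of the job. Of the things that look like the carton, take the one that is farthest to the robot's right at the start.

How it is judged:
By the outcome, as a careful person would: the job done as asked, in the order asked, and still so for the second after the job is handed in, with the robot touching nothing.
It also fails if it takes over 38 s, if anything falls off the work surface, if the arm or the gripper's body presses on something with over 40 N, if the wrist force passes 120 N, or if a joint passes its speed limit or range.

### The arm

A 6-joint arm with a two-finger parallel gripper is mounted at the origin on the work surface. World frame = base frame: x ahead of the robot, y to its left, z up, the work surface at z = 0. Lengths are in mm, angles in rad, forces in N, time in s.
With the tool pointing down it reaches from about 275 to 750 mm from the base axis. Payload 10.2 kg.
Tool frame: the origin (TCP) lies where the fingers leave the gripper's body, on its centre line; the fingertips stand 73 mm ahead of it and the grasp point (between the pads) lies 54 mm ahead of it; z points along the fingers, y is the line along which they close (so a half turn about z gives the same grasp; the last joint's range is limited). The gripper opens to 85 mm and grips with 20 to 120 N. Pads are 22 mm wide; open, the fingers measure 114 mm over their backs; the gripper's body (76 mm by 85 mm) begins 54 mm behind the grasp point. The pads swing forward as they close: fully open they stand 13 mm farther back than shut.
Start: joints at [0.948, 0.313, 1.498, -0, 1.331, -0.223], TCP at [204.361, 483.599, 303.894] pointing down, gripper open.
Joint ranges: [-2.94, 2.94], [-0.97, 2.17], [0.19, 2.56], [-1.23, 4.37], [0.02, 3.11], [-2.88, 2.88]. Speed limits (rad/s): [2.39, 2.39, 3.01, 3.14, 3.14, 3.14].

### API

Orientations are given as a unit quaternion [w, x, y, z].
In Python, from rig import ctrl gives the robot as it stands.
- The arm moves only by the shell command python3 -m creep 'ROWS' [OPENING] [FORCE]. ROWS is JSON, a list that holds one entry, the list of rows, each a list of 6 numbers: the shift along the world's x, y, z in units of 25 mm (1.0 is 25 mm), then the turn, a rotation vector about the world's x, y, z in units of 5 degrees (1.0 is 5 degrees). In form: [[[x, y, z, ax, ay, az], ...]]. A call has 1 to 20 rows; each row is the pose to reach, as a shift and turn from the pose commanded when the call began; what a row does not reach only later rows make up. A row lasts 1/12 s, in which the tool goes at most 41.7 mm and 7.16 degrees, less where a joint would pass 70% of its speed; a pose out of reach is approached as far as the arm can. A call with a gripper value outside its range is refused whole. OPENING is the finger opening in mm, from 0 to 85.4, set as the call begins (- or left out, the last holds). The fingers move at their own pace and stop on an object; FORCE is the grip in N (left out, the last holds). Time passes only in rows, so rows that repeat a pose let the fingers close. It gives the time, the measured TCP pose, the force, the opening and the grip force at its end, in the units of the state.
- ctrl.sense(): the state, without advancing time (a new reading comes with each control period).
- ctrl.capture(name): name is "side" or "top" or "wrist"; returns a dict with "image" (420x560x3 uint8, red, green, blue), "fx", "fy", "cx", "cy" (pixels), "R" (3x3) and "t" (3): a world point X has camera coordinates R X + t. Camera axes: x right, y down, z forward; pixel columns grow to the right and rows downward; lengths in mm; the calibration is good to about 2 mm. A picture is of the moment at which its call begins. There is no depth.
- ctrl.finish_job(): hands the job in; it is judged then, once.
The state is a dict: "time_s": time; "joints": joint angles; "dq": joint speeds; "tau": joint torques, N m; "eef_pos": TCP position; "ee_rot": TCP orientation; "force": force on the tool from outside, world axes, zero at the start; "wrist_torque": the same for the moment, N m; "grip_width": opening from 0.0 (shut) to 1.0 (fully open); "grip_force": force on a finger pad.
Only numpy, scipy, OpenCV 4.12 (cv2) and the standard library are available. Lean on these libraries where they do the work, as an engineer would, in place of code of your own. Each camera call takes 0.05 s, during which the arm holds its last target. There are 200 camera calls.

## Working session

There is one attempt and no reset: what is moved stays moved. The work goes in short steps, Python scripts to look and compute and a shell command to move; the robot and the scene stay as the last step left them, time stands still between calls to the robot, and variables do not carry over. Pictures are saved under pics/ and viewed, at most 10 in all, crops included, and the job is handed in when it is done.

```bash
ls; mkdir -p pics; python3 - <<'E'
from rig import ctrl
import cv2,pickle
for n in ("top","side"):
    c=ctrl.capture(n); pickle.dump(c,open(f"pics/{n}0.pkl","wb")); cv2.imwrite(f"pics/{n}0.png",c["image"][:,:,::-1])
    print(n,c["fx"],c["cx"],c["cy"],c["R"],c["t"])
s=ctrl.sense();print(s)
E
```

```text
pics
top 404.63541289023135 283.74181112294895 197.55360773830745 [[-0.01835146 -0.99967008 -0.0179707 ]
 [-0.99651823  0.01974974 -0.08100224]
 [ 0.08133043  0.01642162 -0.9965519 ]] [  23.38085378  510.4913452  1266.2888957 ]
side 459.5524052756929 282.1686716007027 212.92451719421734 [[ 0.81207319 -0.58354981 -0.0025962 ]
 [-0.32782458 -0.45251405 -0.82931423]
 [ 0.48277135  0.67431495 -0.5587765 ]] [-410.30077126  273.44194324 1054.35503436]
{'time_s': 0.1, 'joints': array([ 9.47600731e-01,  3.13375164e-01,  1.49833141e+00,  9.96319337e-06,
        1.33099266e+00, -2.23399487e-01]), 'dq': array([-0.00027316, -0.00132252, -0.00104776,  0.00124213, -0.00244556,
        0.00136344]), 'tau': array([ 2.57081942e-03, -4.12904763e+01, -2.60138422e+01, -1.80224956e-04,
        3.12633441e-03,  1.21802832e-04]), 'eef_pos': array([204.27238107, 483.4793767 , 303.41310153]), 'ee_rot': array([-2.31685924e-04,  1.98570548e-01,  9.80086441e-01, -5.02469022e-04]), 'force': array([ 0.34067645, -0.30719495, -0.02885946]), 'wrist_torque': array([-0.00552932, -0.01406942,  0.00683606]), 'grip_force': 0.0, 'grip_width': 0.99968734050059}
```

View pics/top0.png

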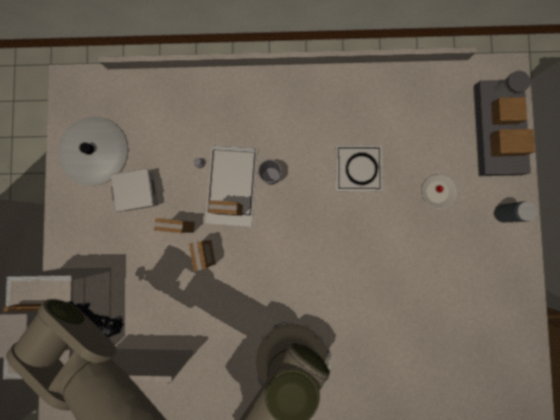

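View pics/side0.png

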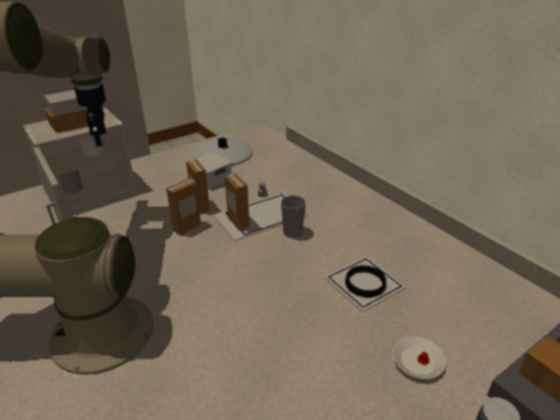

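Top view: +x is up and +y is left. Upright cartons are at (225,208) on the bay board, (173,226) and (201,254). The brown boxes at (510,110) and (515,140) lie on a grey unit and are not standing cartons. The one at (225,208) fits: it is the rightmost standing carton and the only one on the bay board. The bay runs up the image to the strip near (232,150), with the tumbler at (271,172) and the weight at (199,163). I'll confirm it in one enlarged crop.

```bash
python3 - <<'E'
import cv2,numpy as np
g=lambda a:(255*(a/255.)**0.6).astype('uint8')
a=g(cv2.imread("pics/top0.png")[135:275,145:295]); b=g(cv2.imread("pics/side0.png")[150:250,150:310])
a=cv2.resize(a,None,fx=4,fy=4,interpolation=cv2.INTER_CUBIC)
cv2.imwrite("pics/c1.png",a)
E
```

```text
(no output)
```

View pics/c1.png

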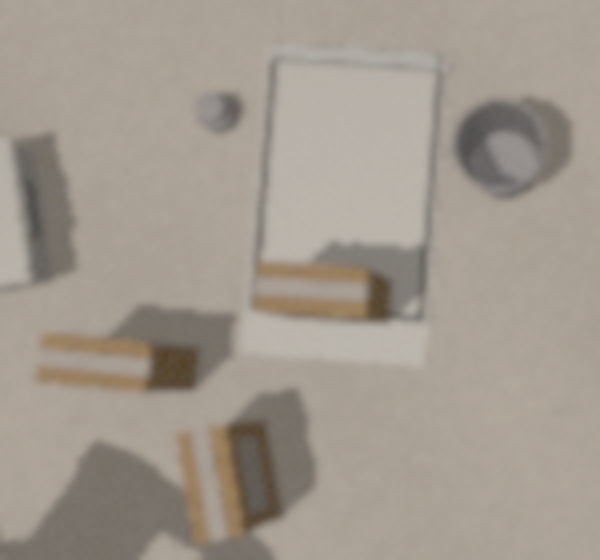

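The crop confirms the carton on the board. Its top face corners are about (258,263), (370,268), (365,318) and (252,308) in crop pixels, and the bay side lines run (274,60)-(255,310) and (438,70)-(421,318).

```bash
cat > h.py <<'E'
import numpy as np,pickle
def ray(c,uv,z):
    d=np.array([(uv[0]-c["cx"])/c["fx"],(uv[1]-c["cy"])/c["fy"],1]); R=np.array(c["R"]);o=-R.T@c["t"];d=R.T@d
    return o+d*(z-o[2])/d[2]
def proj(c,X):
    p=np.array(c["R"])@X+c["t"]; return np.array([c["fx"]*p[0]/p[2]+c["cx"],c["fy"]*p[1]/p[2]+c["cy"]])
E
python3 - <<'E'
from h import *
c=pickle.load(open("pics/top0.pkl","rb"))
def P(u,v,z): return ray(c,(145+(u+.5)/4-.5,135+(v+.5)/4-.5),z).round(1)
for n,z,L in [("linesL",4,[(274,60),(255,310)]),("linesR",4,[(438,70),(421,318)]),("rear",4,[(235,355),(425,366)]),("striptop",18,[(273,45),(443,57)]),("stripface",4,[(276,60),(437,68)]),("top",154,[(258,263),(370,268),(365,318),(252,308)]),("foot",4,[(389,320)]),("weight",44,[(218,111)]),("tumb",110,[(500,148)])]:
    print(n,[list(map(float,P(*q,z))) for q in L])
E
```

```text
linesL [[673.8, 241.6, 4.0], [469.9, 257.8, 4.0]]
linesR [[662.6, 107.7, 4.0], [460.9, 123.9, 4.0]]
rear [[434.0, 274.1, 4.0], [422.3, 121.1, 4.0]]
striptop [[683.2, 239.7, 18.0], [670.3, 102.2, 18.0]]
stripface [[673.7, 239.9, 4.0], [664.2, 108.4, 4.0]]
top [[496.1, 224.9, 154.0], [491.0, 144.7, 154.0], [455.3, 148.6, 154.0], [464.0, 229.3, 154.0]]
foot [[459.8, 149.7, 4.0]]
weight [[625.7, 278.4, 44.0]]
tumb [[581.9, 52.8, 110.0]]
```

```bash
python3 -m creep '[[[0.3,-0.4,0,0,0,0.1],[0.8,-1.1,0,0,0,0.3],[1.4,-2,0,0,0,0.6],[2.1,-3,0,0,0,0.9],[2.9,-4,0,0,0,1.3],[3.7,-5.1,0,0,0,1.6],[4.5,-6.2,0,0,0,1.9],[5.3,-7.3,0,0,0,2.3],[6.1,-8.4,0,0,0,2.6],[6.8,-9.4,0,0,0,2.9],[7.4,-10.3,0,0,0,3.2],[7.9,-11,0,0,0,3.4],[8.2,-11.4,0,0,0,3.55],[8.4,-11.7,0,0,0,3.6],[8.4,-11.7,0,0,0,3.6]]]' 28 20; python3 - <<'E'
from rig import ctrl
import cv2,pickle,numpy as np
c=ctrl.capture("wrist");pickle.dump(c,open("pics/w1.pkl","wb"))
cv2.imwrite("pics/w1.png",(255*(c["image"][:,:,::-1]/255.)**0.6).astype('uint8'))
s=ctrl.sense();print(s["time_s"],s["eef_pos"],s["ee_rot"],s["force"])
E
```

```text
time_s: 1.35
eef_pos: [414.9, 190.2, 303.6]
ee_rot: [-0.0, 0.044, 0.999, -0.0]
force: [-0.8, 0.2, 0.1]
grip_width: 0.326
grip_force: 0.0
1.4 [414.37502134 190.93155614 303.68206671] [-3.04210602e-04  4.34268799e-02  9.99056562e-01 -4.57616353e-06] [-0.35740916  0.51431207 -0.53382557]
```

View pics/w1.png

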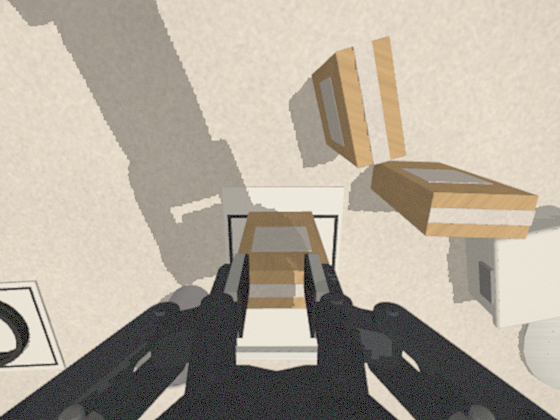

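The wrist view shows the carton's rear face: foot edge about (247-317,212), rear top edge about (240-328,256), and the board's rear edge (223-343,187). I'll check these against the model.

```bash
python3 - <<'E'
from h import *
c=pickle.load(open("pics/w1.pkl","rb"))
print(-np.array(c["R"]).T@c["t"])
for n,uv,z in [("rearL",(343,187),4),("rearR",(223,187),4),("lineL",(338,216),4),("lineR",(229,216),4),("footL",(317,212),4),("footR",(247,212),4),("topL",(328,256),154),("topR",(240,256),154),("tapeface",(300,308),154)]:
    print(n,ray(c,uv,z).round(1))
E
```

```text
[335.88425108 197.63283761 373.86798349]
rearL [436.1 271.3   4. ]
rearR [423.4 124.2   4. ]
lineL [473.5 264.3   4. ]
lineR [461.6 126.5   4. ]
footL [465.9 238.    4. ]
footR [458.2 149.9   4. ]
topL [450.5 228.6 154. ]
topR [444.5 159.5 154. ]
tapeface [496.7 203.6 154. ]
```

```bash
python3 -m creep '[[[0,-0.05,-0.4,0,0,0],[0,-0.05,-1,0,0,0],[0,-0.05,-1.8,0,0,0],[0,-0.05,-2.6,0,0,0],[0,-0.05,-3.3,0,0,0],[0,-0.05,-3.8,0,0,0],[0,-0.05,-4,0,0,0],[0.2,-0.05,-4,0,0,0],[0.4,-0.06,-4,0,0,0],[0.6,-0.08,-4,0,0,0],[0.8,-0.1,-4,0,0,0],[1.0,-0.1,-4,0,0,0],[1.1,-0.1,-4,0,0,0],[1.1,-0.1,-4,0,0,0]]]'; python3 - <<'E'
from rig import ctrl
import cv2,pickle,numpy as np
c=ctrl.capture("side")
cv2.imwrite("pics/s1.png",cv2.resize((255*(c["image"][120:270,130:330,::-1]/255.)**0.6).astype('uint8'),None,fx=3.5,fy=3.5))
E
```

```text
time_s: 2.57
eef_pos: [442.5, 188.5, 204.0]
ee_rot: [0.0, 0.043, 0.999, 0.0]
force: [0.7, -0.3, -0.7]
grip_width: 0.327
grip_force: 0.0
```

View pics/s1.png

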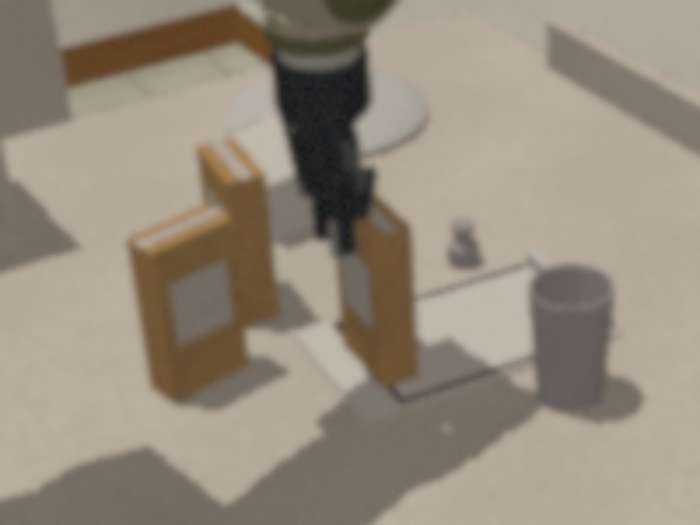

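The fingertips at (345,250) are just behind the upper part of the carton and centred on it. Now I tip it.

```bash
python3 -m creep '[[[0.15,-0.01,0,0,0,0],[0.3,-0.02,0,0,0,0],[0.5,-0.04,0,0,0,0],[0.7,-0.05,0,0,0,0],[0.9,-0.07,0,0,0,0],[1.1,-0.09,0,0,0,0],[1.3,-0.1,0,0,0,0],[1.5,-0.12,0,0,0,0],[1.7,-0.14,0,0,0,0],[1.9,-0.16,0,0,0,0],[2.05,-0.17,0,0,0,0],[2.05,-0.17,0,0,0,0],[1.9,-0.16,0,0,0,0],[1.6,-0.13,0,0,0,0],[1.3,-0.1,0,0,0,0],[1.0,-0.1,0,0,0,0],[0.7,-0.1,0,0,0,0],[0.4,-0.1,0,0,0,0],[0.1,-0.1,0,0,0,0],[0.1,-0.1,0,0,0,0]]]'; python3 - <<'E'
from rig import ctrl
import cv2,pickle,numpy as np
c=ctrl.capture("top");pickle.dump(c,open("pics/t2.pkl","wb"))
cv2.imwrite("pics/t2.png",cv2.resize((255*(c["image"][135:255,170:290,::-1]/255.)**0.6).astype('uint8'),None,fx=5,fy=5,interpolation=cv2.INTER_CUBIC))
E
```

```text
time_s: 4.28
eef_pos: [443.0, 186.2, 203.9]
ee_rot: [-0.0, 0.043, 0.999, -0.0]
force: [-0.5, -0.0, 0.2]
grip_width: 0.326
grip_force: 0.0
```

View pics/t2.png

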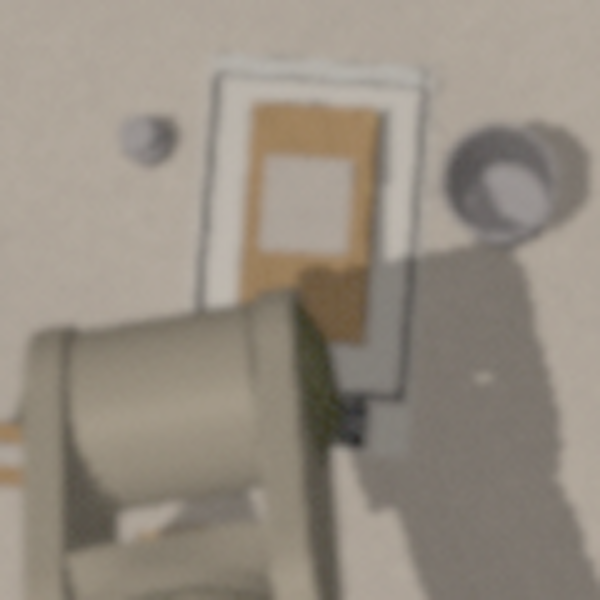

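The carton fell flat. Its top end runs (253,102)-(380,107), its right side goes down to the foot corner (366,343), and the strip lies along (220,72)-(424,85).

```bash
python3 - <<'E'
from h import *
c=pickle.load(open("pics/t2.pkl","rb"))
def P(u,v,z): return ray(c,(170+(u+.5)/5-.5,135+(v+.5)/5-.5),z).round(1)
for n,u,v,z in [("tl",253,102,40),("tr",380,107,40),("fr",366,343,40),("leftside",240,300,40),("lineL",219,78,4),("lineL2",201,300,4),("lineR",424,90,4),("lineR2",402,390,4),("stripL",220,72,4),("stripR",424,80,4)]: print(n,P(u,v,z))
E
```

```text
tl [648.6 212.3  40. ]
tr [643.6 131.6  40. ]
fr [494.1 142.   40. ]
leftside [522.7 221.2  40. ]
lineL [671.8 240.7   4. ]
lineL2 [526.6 253.    4. ]
lineR [661.  106.8   4. ]
lineR2 [465.8 123.4   4. ]
stripL [675.8 240.    4. ]
stripR [667.6 106.7   4. ]
```

```bash
python3 -m creep '[[[0.3,-0.02,0,0,0,0],[0.6,-0.04,-0.2,0,0,0],[0.8,-0.06,-0.6,0,0,0],[0.8,-0.06,-1.2,0,0,0],[0.8,-0.06,-1.9,0,0,0],[0.8,-0.06,-2.6,0,0,0],[0.8,-0.06,-3.3,0,0,0],[0.8,-0.06,-3.9,0,0,0],[0.8,-0.06,-4.3,0,0,0],[0.8,-0.06,-4.55,0,0,0],[0.8,-0.06,-4.64,0,0,0],[0.8,-0.06,-4.64,0,0,0]]]' 45; python3 - <<'E'
from rig import ctrl
import cv2,pickle,numpy as np
c=ctrl.capture("side")
a=cv2.resize((255*(c["image"][130:260,170:330,::-1]/255.)**0.6).astype('uint8'),None,fx=4.5,fy=4.5)
cv2.imwrite("pics/s2.png",a)
E
```

```text
time_s: 5.33
eef_pos: [464.5, 184.5, 87.6]
ee_rot: [-0.0, 0.043, 0.999, -0.0]
force: [0.2, 0.1, -0.2]
grip_width: 0.525
grip_force: 0.0
```

View pics/s2.png

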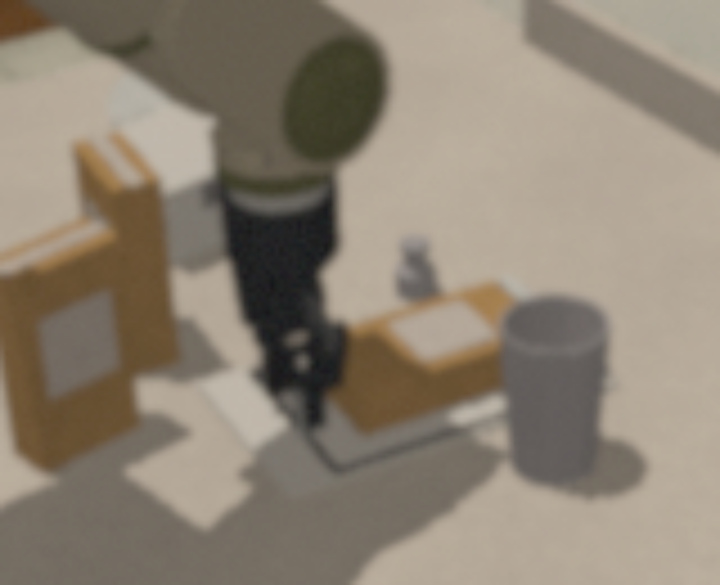

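The fingers at (310,420) stand low behind the foot end (340,400) with clear space around them. Now I push along the bay.

```bash
python3 -m creep '[[[0.2,-0.02,0,0,0,0],[0.4,-0.03,0,0,0,0],[0.55,-0.05,0,0,0,0],[0.65,-0.06,0,0,0,0],[0.75,-0.06,0,0,0,0],[0.85,-0.07,0,0,0,0],[0.95,-0.08,0,0,0,0],[1.05,-0.09,0,0,0,0],[1.15,-0.1,0,0,0,0],[1.25,-0.1,0,0,0,0],[1.35,-0.11,0,0,0,0],[1.45,-0.12,0,0,0,0],[1.5,-0.13,0,0,0,0]]]'; python3 -m creep '[[[0.06,0,0,0,0,0],[0.12,-0.01,0,0,0,0],[0.18,-0.015,0,0,0,0]]]';  python3 -m creep '[[[0.05,0,0,0,0,0],[0.1,-0.01,0,0,0,0]]]'
```

```text
time_s: 6.47
eef_pos: [502.2, 181.3, 87.9]
ee_rot: [0.0, 0.043, 0.999, -0.0]
force: [-0.8, 1.8, 0.2]
grip_width: 0.527
grip_force: 0.8
time_s: 6.72
eef_pos: [506.5, 180.9, 87.8]
ee_rot: [-0.0, 0.043, 0.999, -0.0]
force: [-0.7, 0.2, 0.2]
grip_width: 0.524
grip_force: 0.6
time_s: 6.88
eef_pos: [507.4, 180.9, 87.7]
ee_rot: [-0.003, 0.043, 0.999, -0.0]
force: [-14.9, 2.7, 10.8]
grip_width: 0.53
grip_force: 7.8
```

```bash
python3 -m creep '[[[0.03,0,0,0,0,0],[0.05,0,0,0,0,0],[0.05,0,0,0,0,0]]]'; python3 - <<'E'
from rig import ctrl
import cv2,pickle,numpy as np
c=ctrl.capture("top");pickle.dump(c,open("pics/t3.pkl","wb"))
cv2.imwrite("pics/t3.png",cv2.resize((255*(c["image"][140:220,195:275,::-1]/255.)**0.6).astype('uint8'),None,fx=7,fy=7,interpolation=cv2.INTER_CUBIC))
E
```

```text
time_s: 7.13
eef_pos: [507.6, 181.0, 87.6]
ee_rot: [-0.004, 0.043, 0.999, -0.0]
force: [-16.7, 0.1, 11.5]
grip_width: 0.528
grip_force: 8.3
```

View pics/t3.png

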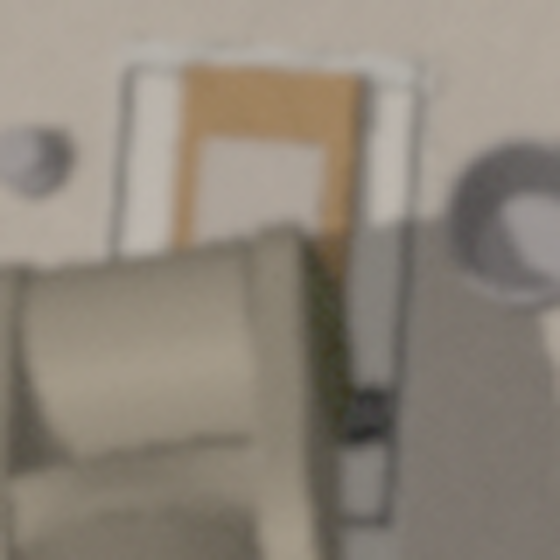

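The top end (185-362, 68) lies against the strip between the side lines. Now I back off, lift clear and check.

```bash
python3 -m creep '[[[-0.1,0.01,0,0,0,0],[-0.25,0.02,0,0,0,0],[-0.5,0.04,0,0,0,0],[-0.9,0.07,0,0,0,0],[-1.3,0.1,0,0,0,0],[-1.5,0.12,0.3,0,0,0],[-1.5,0.12,0.9,0,0,0],[-1.5,0.12,1.7,0,0,0],[-1.5,0.12,2.6,0,0,0],[-1.5,0.12,3.5,0,0,0],[-1.8,0.12,4.4,0,0,0],[-2.3,0.12,5.2,0,0,0],[-3,0.12,5.9,0,0,0],[-3.8,0.12,6.5,0,0,0],[-4.6,0.12,7,0,0,0],[-5.3,0.12,7.3,0,0,0],[-5.7,0.12,7.5,0,0,0],[-5.8,0.12,7.5,0,0,0],[-5.8,0.12,7.5,0,0,0]]]'; python3 - <<'E'
from rig import ctrl
import cv2,pickle,numpy as np
c=ctrl.capture("top");pickle.dump(c,open("pics/t4.pkl","wb"))
a=cv2.resize((255*(c["image"][140:220,185:285,::-1]/255.)**0.6).astype('uint8'),None,fx=7,fy=7,interpolation=cv2.INTER_CUBIC)
cv2.imwrite("pics/t4.png",a)
E
```

```text
time_s: 8.77
eef_pos: [364.9, 183.8, 276.0]
ee_rot: [0.001, 0.043, 0.999, 0.0]
force: [0.5, -0.5, 0.2]
grip_width: 0.526
grip_force: 0.0
```

View pics/t4.png

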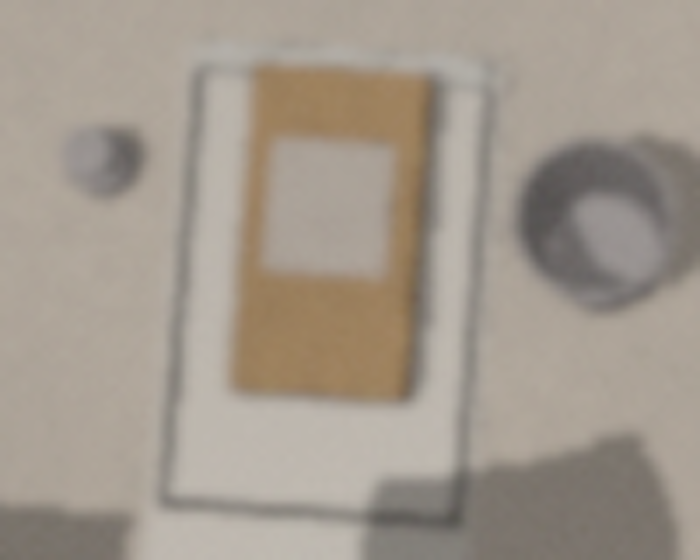

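The carton lies parallel to the side lines: its edges slope 0.068 and the lines 0.070. Its top end (255-432, 70) is at the strip. One quick numeric check of yaw and gap.

```bash
python3 - <<'E'
from h import *
c=pickle.load(open("pics/t4.pkl","rb"))
P=lambda u,v,z: ray(c,(185+(u+.5)/7-.5,140+(v+.5)/7-.5),z)
a=lambda p,q:(np.arctan2(*(p-q)[[1,0]])).round(4)
print("carton",a(P(255,68,40),P(233,388,40)),a(P(432,72,40),P(410,400,40)),"foot",a(P(233,391,40),P(407,400,40))-np.pi/2)
print("lines",a(P(200,75,4),P(167,495,4)),a(P(487,90,4),P(460,520,4)),"rear line",a(P(167,500,4),P(460,521,4))-np.pi/2)
t=(P(255,68,40)+P(432,72,40))/2; r=(P(167,500,4)+P(460,521,4))/2
print(t,r,"top to rear line (expect 202)",np.dot((t-r)[:2],[.9966,-.082]))
E
```

```text
carton -0.0738 -0.0771 foot -0.07159632679489647
lines -0.0819 -0.0745 rear line -0.09049632679489661
[665.08910688 169.42657451  40.        ] [467.40812408 190.06469244   4.        ] top to rear line (expect 202) 198.7011931325736
```

```bash
python3 -c "
from rig import ctrl
print(ctrl.finish_job())"
```

```text
the job is handed in; nothing more can be done
None
```

The carton was tipped flat in the bay and pushed until its top end met the stop strip (about 15 N felt on contact). The last top view shows it inside the outline and square to the bay within measuring error (about 0.01 rad). The job was handed in at about 9 s of the 38 s limit, with the robot clear and no bystander touched as far as I could see.

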